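Press a ski-binding toe piece in the toggle-clamp jig

TASK

Take the toe piece (the binding piece with the single square block) from the sloped stand, lay it flat in the channel of the press jig with its bare end towards the clamp, slide it fully home against the end stop and let go of it. Then swing the toggle clamp over centre so that it locks down on the piece, leave it pressing for two seconds, and swing the clamp all the way back open, with the piece left lying home in the jig. Leave the heel piece, the bottle, the tape roll and the brush where they are.

Things in the scene. Friction and masses are not known exactly. Their poses are not given: they have to be found in the camera images.
- toe_piece: Ski-binding toe piece: steel plate 140 x 60 x 12 mm with one black block, 44 (x) x 36 (y) x 28 mm tall, on top, centred 25 mm towards -x; the +x half is bare (its bare end). 0.2 to 0.4 kg. Origin: centre of the plate's underside; x along its length to the bare end, z up out of the plate. Starts in either bay of the stand, bare end uphill.
- toe_block (a point): Centre of the top of the toe piece's block, 40 mm above the plate's underside.
- heel_piece: Heel piece, a bystander in the other bay: the same steel base plate, but with a long narrow black rail 110 x 24 x 18 mm and a round post of 28 mm diameter on it (top 56 mm above the underside). Origin and axes as for the toe piece.
- stand: Fixed grey parts stand, 190 mm wide (y), 145 mm deep; its board slopes up at 32 degrees (0.56 rad) towards its +x, from 26 to about 113 mm high; lip at the lower edge, 10 mm rib down the middle between two bays at y +47 and -47 mm. A piece lies on the board with its length along the slope. Origin: centre of the underside.
- jig: Fixed aluminium press jig, base 240 x 120 x 20 mm, x -85 to +155. Channel along x: floor 20 mm above the table, fences 10 mm high, 63.5 mm apart, from x -62 to +68, open at -x and above. End stop's face at x +70 (33 mm high over the table): a 140 mm plate fully home has its centre at x 0, y 0. Clamp behind the stop; its handle's pivot at x +118, z 47 mm. Origin: underside, mid-channel; z up.
- clamp_handle (a joint): Toggle clamp's handle, rad. 0: fully open, handle leaning 65 degrees back to the jig's +x, arm raised. Grows as the handle swings up and over to the jig's -x, bringing the arm down; dead centre 1.12 (just short of upright), locked end stop 1.25. Axis along the jig's y. Stays where left by friction, but over a piece the spring pushes it away from dead centre.
- handle_bar (a point): Centre of the black cross bar of the T-shaped handle: round, 16 mm thick, 116 mm long along the jig's y, 100 mm from the handle's pivot. A 12 mm stem meets it at its middle, leaving 52 mm free on each side.
- clamp_pad: Sprung rubber-faced pad, 20 mm diameter, at the end of the pressing arm, 75 mm from the arm's pivot (jig x 105, z 55 mm). The body's origin is on the arm's centre line; the pad's face is 32 mm beyond it. With the clamp locked it presses at jig x = 30 mm, about 8 N on the piece.
- wax_bottle: Standing bottle, 64 mm diameter, 170 mm tall, a bystander. Origin: centre of the underside.
- ski_vise: Fixed grey ski vise post, 70 x 80 mm foot, 163 mm tall, an obstacle. Origin: centre of the underside.
- tape_roll: Roll of tape lying flat, 84 mm outside diameter, 24 mm high, a bystander. Origin: centre of the underside.
- brush: Hand brush lying along its x, about 200 mm long, a bystander.
Mind the look-alikes: they are no part of the job. What is shaped like the toe_piece but blue is not meant.

How it is judged (in metres and radians):
On the way, in this order (a step that is already met when the one before it is completed fails the run):
1. the toe piece lies flat and home against the stop, let go, the clamp not yet down on it (z of toe_block in the frame of jig below 0.0625 m and angle between the x axis of toe_piece and the x axis of jig, either way round below 0.06 rad and angle between toe_piece's own z axis and vertical below 0.05 rad and x of toe_piece in the frame of jig between -0.0035 and 0.004 m and x of toe_block in the frame of jig below 0 m and contact force between each of the fingers, clamp_pad and toe_piece below 0.2 N), for 0.2 s.
2. the clamp is locked past centre and presses on the piece, which is home, for 1.5 s (z of toe_block in the frame of jig below 0.0625 m and angle between the x axis of toe_piece and the x axis of jig, either way round below 0.06 rad and angle between toe_piece's own z axis and vertical below 0.05 rad and x of toe_piece in the frame of jig between -0.0035 and 0.004 m and x of toe_block in the frame of jig below 0 m and value of joint clamp_handle above 1.17 rad and contact force between clamp_pad and toe_piece above 4 N), for 1.5 s.
At the end, for the whole second after the job is handed in: The toe piece lies still and flat in the jig's channel, bare end within 3.5 mm of the end stop and level within 3 degrees, and the clamp is swung back open (handle below 0.15 rad), having been locked on the piece for at least 1.5 s (z of toe_block in the frame of jig below 0.0625 m and angle between the x axis of toe_piece and the x axis of jig, either way round below 0.06 rad and angle between toe_piece's own z axis and vertical below 0.05 rad and x of toe_piece in the frame of jig between -0.0035 and 0.004 m and x of toe_block in the frame of jig below 0 m and value of joint clamp_handle below 0.15 rad and linear speed of toe_piece below 0.02 m/s and contact force between clamp_pad and toe_piece below 0.2 N); the robot touches nothing.
It fails at once if the heel piece is moved by more than 25 mm (distance of heel_piece from where it was at the start of the episode above 0.025 m).
It fails at once if the wax bottle is moved by more than 25 mm (distance of wax_bottle from where it was at the start of the episode above 0.025 m).
It fails at once if the tape roll is moved by more than 25 mm (distance of tape_roll from where it was at the start of the episode above 0.025 m).
It fails at once if the brush is moved by more than 25 mm (distance of brush from where it was at the start of the episode above 0.025 m).
It also fails if it takes over 62 s, if anything falls off the work surface, if the arm or the gripper's body presses on something with over 40 N, if the wrist force passes 120 N, or if a joint passes its speed limit or range.

ROBOT

A 6-joint arm with a two-finger parallel gripper is mounted at the origin on the work surface. World frame = base frame: x ahead of the robot, y to its left, z up, the work surface at z = 0. Lengths are in mm, angles in degrees, forces in N, time in s.
With the tool pointing down it reaches from about 350 to 850 mm from the base axis. Payload 8.1 kg.
Tool frame: the origin (TCP) lies midway between the tips of the shut fingers; the grasp point (between the pads) lies 19 mm behind it; z points along the fingers, y is the line along which they close (so a half turn about z gives the same grasp; the last joint's range is limited). The gripper opens to 85 mm and grips with 20 to 120 N. Pads are 22 mm wide; open, the fingers measure 114 mm over their backs; the gripper's body (76 mm by 85 mm) begins 54 mm behind the grasp point. The pads swing forward as they close: fully open they stand 13 mm farther back than shut.
Start: joints at [-70.096, 7.471, 85.268, -0, 87.261, -4.893], TCP at [251.668, -544.673, 231.292] pointing down, gripper open.
Joint ranges: [-169.43, 169.43], [-51.17, 129.36], [1.28, 143.12], [-76.62, 256.62], [0, 156.53], [-152.29, 152.29]. Speed limits (degrees/s): [136.94, 136.94, 159.86, 180, 180, 180].

INTERFACE

Orientations are given as [roll, pitch, yaw] about the fixed x, y, z axes, in that order (R = Rz(yaw) Ry(pitch) Rx(roll)).
In Python, from bench import sensors, optics, r gives the robot as it stands.
- The arm moves only by the tool apply_moves, never from a script. Its argument "targets" is a list of rows, each a list of 7 numbers: the shift along the tool's x, y, z in mm, then the turn, a rotation vector about the tool's x, y, z in rad, then the closure, from 0 (fully open) to 1 (shut). In form: [[x, y, z, wx, wy, wz, claw], ...]. A call has 1 to 20 rows; each row shifts and turns the commanded pose from where the row before left it, along the tool's axes as they then stand; what a row does not reach is not made up. A row lasts 1/8 s, in which the tool goes at most 62.5 mm and 10.7 degrees, less where a joint would pass 70% of its speed; a pose out of reach is approached as far as the arm can. A call is refused whole if a number of a shift passes 62.5 or a number of a turn 0.188, either way. A call with a gripper value outside its range is refused whole. The fingers move at their own pace and stop on an object; "force" is the grip in N (left out, the last holds). Time passes only in rows, so rows that do not move let the fingers close. It gives the time, the measured TCP pose, the force, the opening and the grip force at its end, in the units of the state.
- sensors.sense(): the state, without advancing time (a new reading comes with each control period).
- optics.snapshot(name): name is "side" or "top" or "wrist"; returns the picture (420x560x3 uint8, red, green, blue); there is no depth.
- optics.get_calibration(name): a dict with "camera_matrix" (3x3 intrinsics, pixels), "dist_coeffs" ([k1, k2, p1, p2, k3] as OpenCV has them; the pictures are not rectified), "pose" (4x4, takes a point from camera to world coordinates). Camera axes: x right, y down, z forward; pixel columns grow to the right and rows downward; lengths in mm; the calibration is good to about 2 mm. A picture is of the moment at which its call begins: read the wrist's pose just before it. get_calibration takes no time and is no camera call; for the wrist camera it gives the pose at the moment of the call.
- r.hand_in(): hands the job in; it is judged then, once.
The state is a dict: "time": time; "joint_pos": joint angles; "qd": joint speeds; "joint_efforts": joint torques, N m; "tool_pos": TCP position; "tcp_rot": TCP orientation; "ft_force": force on the tool from outside, world axes, zero at the start; "wrist_torque": the same for the moment, N m; "finger_gap": finger opening in mm; "grip_force": force on a finger pad.
Only numpy, scipy, OpenCV 4.12 (cv2) and the standard library are available. Lean on these libraries where they do the work, as an engineer would, in place of code of your own. Each camera call takes 0.05 s, during which the arm holds its last target. There are 200 camera calls.

## Working session

There is one attempt and no reset: what is moved stays moved. The work goes in short steps, Python scripts to look and compute and a tool call to move; the robot and the scene stay as the last step left them, time stands still between calls to the robot, and variables do not carry over. Pictures are saved under pics/ and viewed, at most 10 in all, crops included, and the job is handed in when it is done.

Besides the shell and the picture viewer there is one more tool, called as name([rows], argument=value, ...), one row to a line, values as JSON. apply_moves: Moves the arm, as the interface text tells. Its arguments: {"type":"object","properties":{"targets":{"type":"array"},"force":{"type":"number"}},"required":["targets"]}

```bash
mkdir -p pics
python3 - <<'E'
from bench import sensors, optics, r
import cv2
print(sensors.sense())
for n in("top","side"):
    im=optics.snapshot(n); cv2.imwrite(f"pics/{n}0.png",im[:,:,::-1]); c=optics.get_calibration(n); print(n,c)
E
```

```text
{'time': 0.0, 'joint_pos': array([-7.00964274e+01,  7.51715517e+00,  8.53302239e+01, -9.74215613e-04,
        8.72620824e+01, -4.89150494e+00]), 'qd': array([-0.05065375,  0.00915229,  0.02466504,  0.13923116, -0.01825011,
       -0.00237247]), 'joint_efforts': array([-1.24058803e-03, -5.69409835e+01, -5.00546622e+01, -3.64448370e-04,
        1.50090567e-02, -1.78849660e-05]), 'tool_pos': array([ 251.46138477, -544.14288189,  230.21404903]), 'tcp_rot': array([-1.79890854e+02, -8.36421914e-03,  2.47951171e+01]), 'ft_force': array([ 0.46831997, -1.20652196, -0.01400873]), 'wrist_torque': array([ 0.02623632, -0.08334046,  0.00096256]), 'grip_force': 0.0, 'finger_gap': 85.22383454876034}
top {'camera_matrix': array([[402.34212912,   0.        , 280.52410964],
       [  0.        , 402.34212912, 214.43915644],
       [  0.        ,   0.        ,   1.        ]]), 'dist_coeffs': array([-0.0755811,  0.       ,  0.       ,  0.       ,  0.       ]), 'pose': array([[ 1.36672669e-02, -9.97274411e-01,  7.25048622e-02,
         4.41290691e+02],
       [-9.99862462e-01, -1.43119891e-02, -8.38003543e-03,
         7.61446008e+01],
       [ 9.39488370e-03, -7.23803578e-02, -9.97332853e-01,
         1.26988890e+03],
       [ 0.00000000e+00,  0.00000000e+00,  0.00000000e+00,
         1.00000000e+00]])}
side {'camera_matrix': array([[471.44638069,   0.        , 278.48820526],
       [  0.        , 471.44638069, 204.53221758],
       [  0.        ,   0.        ,   1.        ]]), 'dist_coeffs': array([-0.05419302,  0.        ,  0.        ,  0.        ,  0.        ]), 'pose': array([[-8.92589047e-01, -3.08973164e-01,  3.28360132e-01,
         5.10078406e+01],
       [-4.50677439e-01,  5.90065073e-01, -6.69860475e-01,
         1.04424513e+03],
       [ 1.32150646e-02, -7.45894627e-01, -6.65932856e-01,
         1.07023889e+03],
       [ 0.00000000e+00,  0.00000000e+00,  0.00000000e+00,
         1.00000000e+00]])}
```

Run:
```python
import cv2
for n in("top","side"):
    cv2.imwrite(f"pics/{n}0b.png",cv2.resize(cv2.imread(f"pics/{n}0.png"),(800,600),interpolation=cv2.INTER_CUBIC))
```

```text
(no output)
```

View pics/top0b.png

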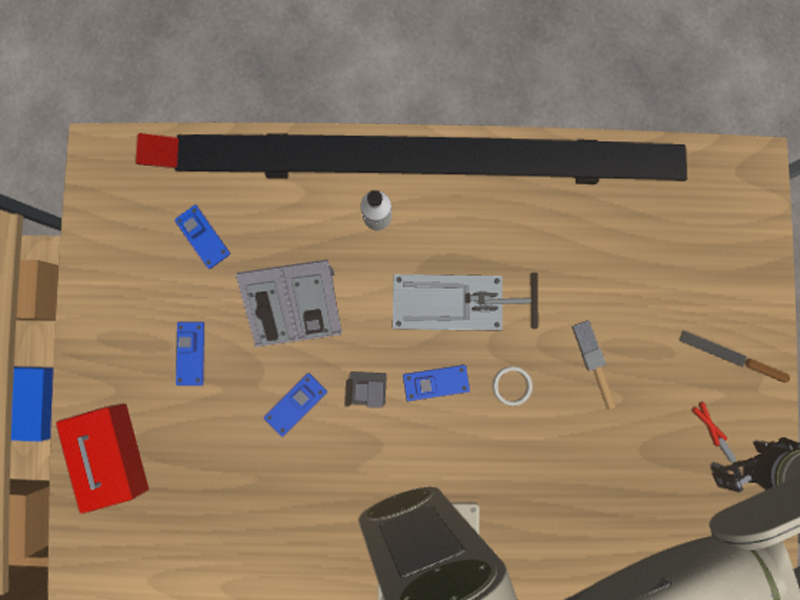

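View pics/side0b.png

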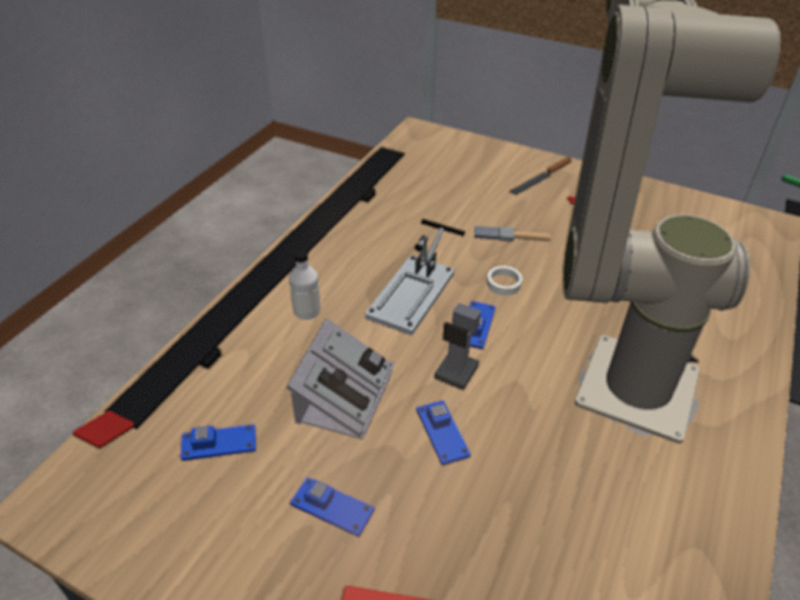

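Top view (800x600 scale): the stand is at (290,303). Its right bay holds the grey plate with the single square block, at (313,303) with the block at (315,320). The heel piece is in the left bay at (265,312). The jig is at (450,303) with its clamp bar at (534,300). The vise is at (365,390), the bottle at (376,208), the tape at (512,386) and the brush at (595,365).

Candidates for the toe piece: grey (313,303), and blue ones at (203,237), (190,353), (296,404) and (436,383). I choose the grey one in the stand and will check it with a close wrist view.

```bash
cat > h.py <<'E'
import numpy as np, cv2
from bench import sensors, optics, r
from scipy.spatial.transform import Rotation as R
def ray(c,px):
    p=cv2.undistortPoints(np.array([[px]],float),c["camera_matrix"],c["dist_coeffs"])[0,0]
    P=c["pose"]; return P[:3,3],P[:3,:3]@np.array([p[0],p[1],1])
def atz(c,px,z):
    o,d=ray(c,px); return o+d*(z-o[2])/d[2]
def tri(obs):
    A=np.zeros((3,3));b=np.zeros(3)
    for c,px in obs:
        o,d=ray(c,px); d=d/np.linalg.norm(d); M=np.eye(3)-np.outer(d,d);A+=M;b+=M@o
    x=np.linalg.solve(A,b)
    res=[np.linalg.norm(np.cross(x-ray(c,p)[0],ray(c,p)[1]/np.linalg.norm(ray(c,p)[1]))) for c,p in obs]
    return x,np.round(res,1)
def proj(c,X):
    P=np.linalg.inv(c["pose"]); 
    return cv2.projectPoints(np.atleast_2d(X).astype(float),cv2.Rodrigues(P[:3,:3])[0],P[:3,3],c["camera_matrix"],c["dist_coeffs"])[0][:,0]
def tool():
    s=sensors.sense(); return s["tool_pos"],R.from_euler("xyz",s["tcp_rot"],degrees=True).as_matrix()
E
python3 - <<'E'
from h import *
T=optics.get_calibration("top"); k=.7
for n,p,z in [("toe block",(315,320),90),("stand",(290,303),60),("jig UL",(394,275),20),("jig LL",(392,329),20),("jig UR",(503,277),20),("jig LR",(502,331),20),("bar up",(535,273),90),("bar lo",(535,327),90),("bottle",(376,225),0),("vise",(365,390),0),("tape",(512,386),12),("brush",(595,365),10)]:
    print(n,atz(T,(p[0]*k,p[1]*k),z).round(0))
W=optics.get_calibration("wrist"); t,Rt=tool()
print("cam in tool", Rt.T@(W["pose"][:3,3]-t), (Rt.T@W["pose"][:3,:3]).round(3)); print(W["camera_matrix"])
E
```

```text
toe block [496. 242.  90.]
stand [533. 300.  60.]
jig UL [601.  81.  20.]
jig LL [482.  84.  20.]
jig UR [ 600. -158.   20.]
jig LR [ 481. -156.   20.]
bar up [ 601. -212.   90.]
bar lo [ 488. -212.   90.]
bottle [716. 123.   0.]
vise [348. 141.   0.]
tape [ 362. -180.   12.]
brush [ 409. -365.   10.]
cam in tool [  73.60155432   -0.32970759 -143.144637  ] [[ 0.    -0.956 -0.292]
 [ 1.     0.     0.   ]
 [-0.    -0.292  0.956]]
[[354.43137018   0.         276.61120468]
 [  0.         354.43137018 216.19351591]
 [  0.           0.           1.        ]]
```

```bash
cat >> h.py <<'E'
def Rxyz(r,p,y): return R.from_euler("xyz",[r,p,y],degrees=True).as_matrix()
def plan(wps,claw,start=None):
    """wps: [(pos,R,rows)]; prints rounded rows"""
    p,Rc=start or tool(); p=np.array(p,float)
    out=[]
    for q,Rq,n in wps:
        q=np.array(q,float)
        for i in range(n):
            f=1/(n-i)
            d=np.round(Rc.T@(q-p)*f,1); w=np.round(R.from_matrix(Rc.T@Rq).as_rotvec()*f,3)
            out.append([*(d+0.),*(w+0.),claw]); p=p+Rc@d; Rc=Rc@R.from_rotvec(w).as_matrix()
    m=np.abs(out).max(0); print(len(out),"max",m[:6])
    for i in range(0,len(out),20): print("["+",".join("["+",".join(f"{v:g}" for v in o)+"]" for o in out[i:i+20])+"]")
    return p,Rc
E
python3 - <<'E'
from h import *
plan([((480,150,350),Rxyz(180,0,179),19)],0)
E
```

```text
19 max [3.85e+01 3.85e+01 6.30e+00 1.00e-03 1.00e-03 1.42e-01]
[[26.2,-28.1,-6.2,0,0,-0.142,0],[30,-24.1,-6.2,0,0,-0.142,0],[33.1,-19.7,-6.3,0,0,-0.142,0],[35.5,-14.8,-6.2,0,0,-0.142,0],[37.3,-9.6,-6.3,0,0,-0.142,0],[38.2,-4.2,-6.2,0,0,-0.142,0],[38.5,1.2,-6.3,0,0,-0.141,0],[37.9,6.6,-6.2,0,0,-0.142,0],[36.6,11.9,-6.3,0,0,-0.141,0],[34.5,16.9,-6.2,0,0,-0.142,0],[31.8,21.7,-6.3,0,0,-0.141,0],[28.4,25.9,-6.2,0,0,-0.142,0],[24.5,29.7,-6.3,0,0,-0.141,0],[20.1,32.8,-6.2,0,0,-0.142,0],[15.2,35.3,-6.3,0,0,-0.141,0],[10.1,37.1,-6.2,0,0,-0.142,0],[4.8,38.2,-6.3,0,0,-0.141,0],[-0.7,38.5,-6.2,0.001,0,-0.142,0],[-6.1,38,-6.3,0.001,-0.001,-0.141,0]]
```

apply_moves([
  [26.2,-28.1,-6.2,0,0,-0.142,0],
  [30,-24.1,-6.2,0,0,-0.142,0],
  [33.1,-19.7,-6.3,0,0,-0.142,0],
  [35.5,-14.8,-6.2,0,0,-0.142,0],
  [37.3,-9.6,-6.3,0,0,-0.142,0],
  [38.2,-4.2,-6.2,0,0,-0.142,0],
  [38.5,1.2,-6.3,0,0,-0.141,0],
  [37.9,6.6,-6.2,0,0,-0.142,0],
  [36.6,11.9,-6.3,0,0,-0.141,0],
  [34.5,16.9,-6.2,0,0,-0.142,0],
  [31.8,21.7,-6.3,0,0,-0.141,0],
  [28.4,25.9,-6.2,0,0,-0.142,0],
  [24.5,29.7,-6.3,0,0,-0.141,0],
  [20.1,32.8,-6.2,0,0,-0.142,0],
  [15.2,35.3,-6.3,0,0,-0.141,0],
  [10.1,37.1,-6.2,0,0,-0.142,0],
  [4.8,38.2,-6.3,0,0,-0.141,0],
  [-0.7,38.5,-6.2,0,0,-0.142,0],
  [-6.1,38,-6.3,0,0,-0.141,0],
  [0,0,0,0,0,0,0],
])

```text
time: 2.6
tool_pos: [480.3, 151.8, 349.7]
tcp_rot: [180.0, -0.0, 179.2]
ft_force: [-1.0, 0.6, -0.0]
finger_gap: 85.9
grip_force: 0.0
```

```bash
cat >> h.py <<'E'
def shot(name,cam="wrist"):
    import pickle
    c=optics.get_calibration(cam); im=optics.snapshot(cam)[:,:,::-1]
    cv2.imwrite(f"pics/{name}.png",im); cv2.imwrite(f"pics/{name}b.png",cv2.resize(im,(800,600),interpolation=cv2.INTER_CUBIC)); pickle.dump(c,open(f"pics/{name}.pkl","wb")); return im,c
def cal(name):
    import pickle; return pickle.load(open(f"pics/{name}.pkl","rb"))
E
python3 - <<'E'
from h import *
im,c=shot("w1"); print(tool(),sensors.sense()["time"])
plan([((545,60,350),Rxyz(180,0,90),10)],0)
E
```

```text
(array([479.99540997, 150.57118113, 349.44639395]), array([[-9.99865745e-01,  1.63463819e-02, -1.13511101e-03],
       [ 1.63468172e-02,  9.99866311e-01, -3.75268907e-04],
       [ 1.12882497e-03, -3.93773978e-04, -9.99999285e-01]])) 2.65
10 max [1.12e+01 8.90e+00 1.00e-01 1.00e-03 0.00e+00 1.56e-01]
[[-6.6,-8.9,-0.1,0,0,0.155,0],[-8,-7.8,-0.1,0,0,0.155,0],[-9.1,-6.5,0,0,0,0.156,0],[-10,-5,-0.1,0,0,0.155,0],[-10.6,-3.4,0,0,0,0.156,0],[-11,-1.7,-0.1,0,0,0.155,0],[-11.2,0,0,0,0,0.156,0],[-11,1.7,-0.1,0,0,0.155,0],[-10.6,3.4,0,-0.001,0,0.156,0],[-10,5,-0.1,0,0,0.155,0]]
```

View pics/w1b.png

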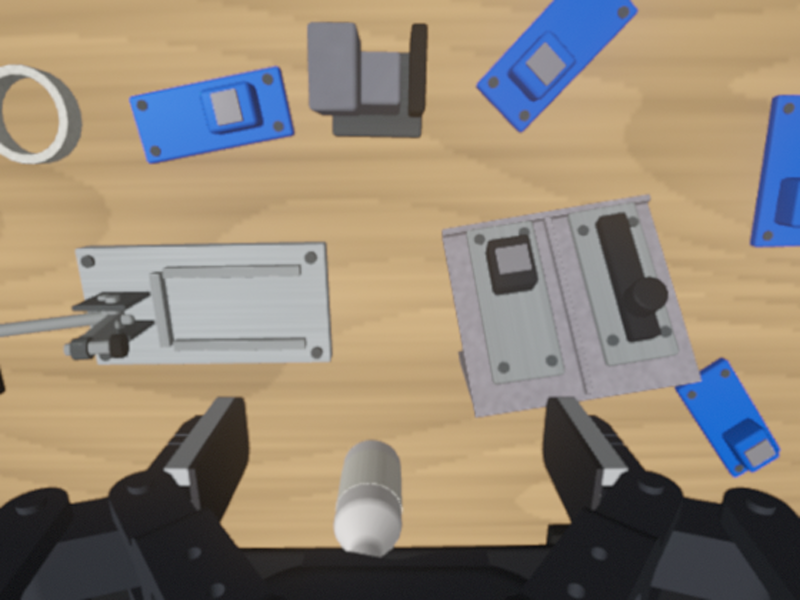

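The wrist view (800 scale) confirms the grey toe piece in the stand's left bay here. Its plate corners are about (465,232), (543,222), (563,372) and (493,384), and the block top is centred at (514,260). The heel piece, with its rail and post, is in the other bay. The jig base corners are (77,249), (326,242), (331,360) and (~98,363). Next, a second view.

apply_moves([
  [-6.6,-8.9,0,0,0,0.155,0],
  [-8,-7.8,0,0,0,0.155,0],
  [-9.1,-6.5,0,0,0,0.156,0],
  [-10,-5,0,0,0,0.155,0],
  [-10.6,-3.4,0,0,0,0.156,0],
  [-11,-1.7,0,0,0,0.155,0],
  [-11.2,0,0,0,0,0.156,0],
  [-11,1.7,0,0,0,0.155,0],
  [-10.6,3.4,0,0,0,0.156,0],
  [-10,5,0,0,0,0.155,0],
  [0,0,0,0,0,0,0],
])

```text
time: 4.03
tool_pos: [544.8, 57.6, 349.5]
tcp_rot: [-179.9, 0.0, 89.8]
ft_force: [-0.6, -0.4, -0.7]
finger_gap: 85.6
grip_force: 0.0
```

Run:
```python
from h import *
im,c=shot("w2"); print(tool(),sensors.sense()["time"])
```

```text
(array([544.66579561,  58.15442139, 349.63344354]), array([[-3.24756458e-05,  9.99999654e-01, -8.31255892e-04],
       [ 9.99999996e-01,  3.24110304e-05, -7.77455705e-05],
       [-7.77186017e-05, -8.31258413e-04, -9.99999651e-01]])) 4.075
```

View pics/w2b.png

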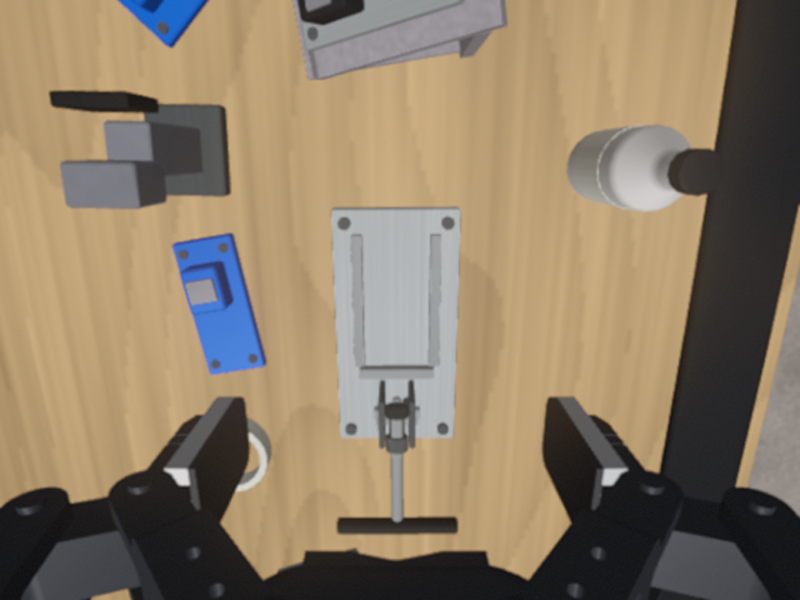

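The second view (800 scale) shows the jig base corners at (332,209), (460,208), (454,437) and (341,437), and the stop face at row ~368. The bar runs from (338,525) to (457,525), and the arm is raised near (397,410). Now an enlarged composite of the toe piece in w1 and in the side and top views.

Run:
```python
import cv2,numpy as np
def crop(n,x,y,w,h,s): return cv2.resize(cv2.imread(f"pics/{n}.png")[y:y+h,x:x+w],(w*s,h*s),interpolation=cv2.INTER_CUBIC)
C=np.zeros((600,800,3),np.uint8)
a=crop("w1",318,148,80,120,5); C[:600,:400]=a
b=crop("side0",220,222,57,42,7); C[:294,401:800]=b[:, :399]
t=crop("top0",200,186,40,30,10); C[300:600,400:800]=t
cv2.imwrite("pics/c1.png",C)
```

```text
(no output)
```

View pics/c1.png

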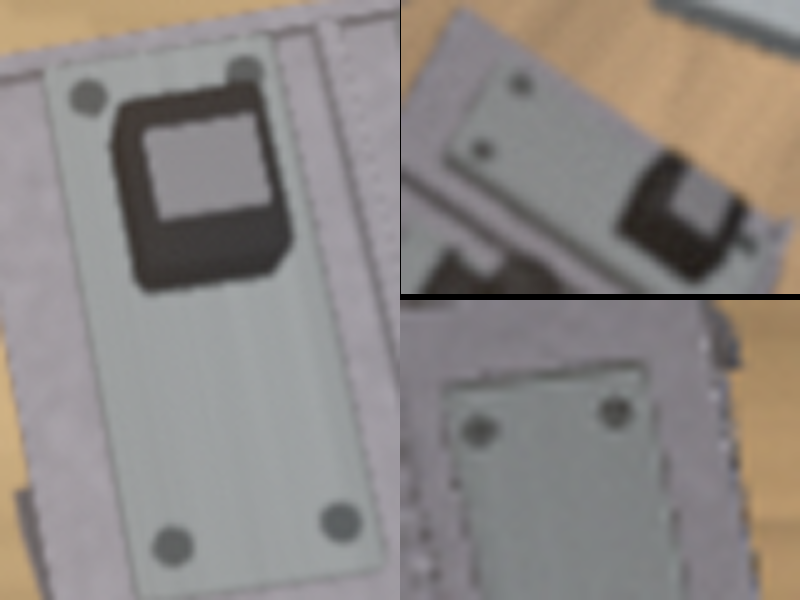

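```bash
cat > fit.py <<'E'
from h import *
from scipy.optimize import least_squares
import pickle
W=cal("w1"); W2=cal("w2"); T=optics.get_calibration("top"); S=optics.get_calibration("side")
f=lambda o,s,p:(o[0]+(p[0]+.5)/s-.5,o[1]+(p[1]+.5)/s-.5)
w=lambda p:f((318,148),5,p); t=lambda p:f((200,186),10,p); s=lambda p:f((220,222),7,p)
H=[(W,w((88,97)),-1,-1),(W,w((244,72)),-1,1),(W,w((341,523)),1,1),(W,w((173,546)),1,-1),(T,t((79,130)),1,1),(T,t((215,111)),1,-1),(S,s((119,84)),1,-1),(S,s((82,150)),1,1)]
K=[(W,w((47,70)),-70,-30,12),(W,w((270,38)),-70,30,12),(W,w((385,571)),70,30,12),(T,t((43,85)),70,30,12),(T,t((248,63)),70,-30,12),(W,w((207,166)),-25,0,40)]
def res(v,cams=None):
    M=R.from_euler("zyx",v[3:6]).as_matrix(); o=[]
    for c,p,i,j in H:
        if cams is None or c is cams: o+=list(proj(c,v[:3]+M@[i*v[6],j*v[7],12])[0]-p)
    for c,p,*q in K:
        if cams is None or c is cams: o+=list(proj(c,v[:3]+M@q)[0]-p)
    return np.array(o)
v0=np.array([515,245,65,.15,-.56,0,55,20.])
v=least_squares(res,v0,x_scale=[10,10,10,.1,.1,.1,10,10]).x
print("toe all",v.round(3),np.degrees(v[3:6]).round(2)); print(res(v).round(1).reshape(-1,2).tolist())
vw=least_squares(res,v,kwargs=dict(cams=W),x_scale=[10,10,10,.1,.1,.1,10,10]).x
print("toe wrist only",vw.round(3),np.abs(res(vw,W)).max())
# jig corners, refined
out=[]
q=np.array([[-85,60],[-85,-60],[155,60],[155,-60]])
def jig(n,C,pts,idx):
    g=cv2.cvtColor(cv2.imread(f"pics/{n}.png"),cv2.COLOR_BGR2GRAY)
    p=np.array(pts,np.float32)*.7-.15
    pr=cv2.cornerSubPix(g,p.reshape(-1,1,2).copy(),(4,4),(-1,-1),(3,50,.01))[:,0]
    print(n,"shift",(pr-p).round(1).tolist())
    return [(C,pr[k],q[i]) for k,i in enumerate(idx)]
A=jig("w2",W2,[(332,209),(460,208),(341,437),(454,437)],[1,0,3,2])
B=jig("w1",W,[(326,242),(331,360),(77,249)],[1,0,3])
Tn=jig("top0",T,[(394,275),(392,329),(503,277),(502,331)],[0,1,2,3])
def rj(v,L):
    M=R.from_euler("z",v[2]).as_matrix()
    return np.concatenate([proj(c,np.array([v[0],v[1],v[3]])+M@[a[0],a[1],0])[0]-p for c,p,a in L])
for nm,L in(("w2",A),("w1",B),("top",Tn),("w12",A+B),("all",A+B+Tn)):
    z=least_squares(rj,[541,-2,-1.57,20],args=(L,),x_scale=[10,10,.1,10]); print("jig",nm,z.x.round(4),np.degrees(z.x[2]).round(2),z.fun.round(1))
E
python3 fit.py
```

```text
toe all [ 5.31670e+02  2.54676e+02  5.98280e+01  1.46000e-01 -5.92000e-01
  7.40000e-02  5.93870e+01  2.01950e+01] [  8.36 -33.93   4.24]
[[0.1, 0.2], [-0.1, 1.1], [-0.5, 0.9], [-0.6, 0.6], [0.1, -0.6], [0.2, -0.2], [0.5, 0.3], [0.0, 0.5], [-0.6, -0.7], [0.6, -0.5], [0.7, -1.0], [-0.3, 1.1], [-0.4, 1.0], [0.0, 0.4]]
toe wrist only [ 5.32012e+02  2.55099e+02  5.80200e+01  1.43000e-01 -5.97000e-01
  6.80000e-02  5.96840e+01  2.03540e+01] 1.4993746767307812
w2 shift [[-0.5, 0.30000001192092896], [-0.6000000238418579, 0.30000001192092896], [3.299999952316284, -2.5999999046325684], [0.0, 0.0]]
w1 shift [[-1.399999976158142, 0.10000000149011612], [-1.0, -0.699999988079071], [0.0, 0.0]]
top0 shift [[3.5, 2.9000000953674316], [0.0, 0.0], [0.0, 0.0], [0.0, 0.0]]
jig w2 [545.0351  -2.0326  -1.5586  11.1868] -89.3 [ 0.5  0.5  0.3 -0.1 -1.5  1.6  0.5 -2. ]
jig w1 [544.5708  -1.7475  -1.5629  12.2753] -89.55 [-0.6  0.2  0.6  0.1  0.  -0.3]
jig top [542.4034  -8.0085  -1.5725 -17.7982] -90.1 [-2.  -1.8  2.4  0.6 -0.5  1.   0.1  0.3]
jig w12 [544.9331  -1.9626  -1.5603  11.464 ] -89.4 [ 0.5  0.4  0.4 -0.1 -1.8  1.6  0.3 -1.9 -0.8  0.2  0.7 -0.1  0.2  0.2]
jig all [544.5391  -2.668   -1.5626  10.2082] -89.53 [ 0.5  0.7  0.1  0.5 -2.2  1.5 -0.3 -1.8 -1.1 -0.1  0.2 -0.5  0.3 -0.5
 -3.8 -3.3  0.9 -0.2 -0.8 -1.3  0.2 -1.2]
```

```bash
sed -i '/^# jig corners/,$d' fit.py
cat >> fit.py <<'E'
P=-np.radians(32)
ex=lambda u:np.array([*u[:4],P,0,*u[4:]])
for cams in(None,W):
    z=least_squares(lambda u:res(ex(u),cams),[531,254,60,.146,59,20],x_scale=[10,10,10,.1,10,10]); print("toe c",z.x.round(2),np.degrees(z.x[3]).round(2)); print(z.fun.round(1).reshape(-1,2).tolist())
def rj(v,L):
    M=R.from_euler("z",v[2]).as_matrix()
    return np.concatenate([proj(c,np.array([v[0],v[1],v[3]])+M@[a[0],a[1],0])[0]-p for c,p,a in L])
q=np.array([[-85,60],[-85,-60],[155,60],[155,-60]])
mk=lambda C,pts,idx:[(C,np.array(p)*.7-.15,q[i]) for p,i in zip(pts,idx)]
A=mk(W2,[(332,209),(460,208),(341,437),(454,437)],[1,0,3,2])
B=mk(W,[(326,242),(331,360),(77,249)],[1,0,3])
Tn=mk(T,[(394,275),(392,329),(503,277),(502,331)],[0,1,2,3])
for nm,L in(("w2",A),("w1",B),("top",Tn),("all",A+B+Tn)):
    z=least_squares(rj,[541,-2,-1.57,20],args=(L,),x_scale=[10,10,.1,10]); print("jig",nm,z.x.round(4),np.degrees(z.x[2]).round(2),z.fun.round(1))
E
python3 fit.py
```

```text
toe all [ 5.31670e+02  2.54676e+02  5.98280e+01  1.46000e-01 -5.92000e-01
  7.40000e-02  5.93870e+01  2.01950e+01] [  8.36 -33.93   4.24]
[[0.1, 0.2], [-0.1, 1.1], [-0.5, 0.9], [-0.6, 0.6], [0.1, -0.6], [0.2, -0.2], [0.5, 0.3], [0.0, 0.5], [-0.6, -0.7], [0.6, -0.5], [0.7, -1.0], [-0.3, 1.1], [-0.4, 1.0], [0.0, 0.4]]
toe wrist only [ 5.32012e+02  2.55099e+02  5.80200e+01  1.43000e-01 -5.97000e-01
  6.80000e-02  5.96840e+01  2.03540e+01] 1.4993746767307812
toe c [5.3116e+02 2.5350e+02 6.1280e+01 1.2000e-01 5.8480e+01 2.0340e+01] 6.79
[[-0.3, 0.1], [-0.3, 1.2], [-0.7, 0.8], [-0.4, 0.6], [0.0, -0.8], [0.1, -0.2], [0.5, 0.3], [-0.2, 1.0], [-1.0, -1.9], [0.1, -1.0], [0.4, -0.4], [-0.4, 0.5], [-0.6, 0.8], [1.4, 1.0]]
toe c [5.3265e+02 2.5512e+02 5.5170e+01 1.2000e-01 5.9290e+01 2.0750e+01] 6.91
[[-0.3, -0.0], [-0.1, 1.1], [-0.4, 0.5], [-0.3, 0.5], [-0.6, -1.3], [-0.0, -0.5], [0.1, -1.4], [1.5, 1.2]]
jig w2 [544.5553  -0.9091  -1.5671  17.0936] -89.79 [-0.5  0.   0.5  0.1  0.2  0.1 -0.2 -0.3]
jig w1 [ 5.439792e+02  4.906000e-01 -1.563600e+00  1.587420e+01] -89.59 [-0.7  0.4  0.8 -0.   0.  -0.4]
jig top [542.1935  -2.1121  -1.5779  16.0067] -90.4 [-0.2 -0.3  0.4  0.1 -0.3 -0.   0.1  0.3]
jig all [544.1219  -0.7554  -1.5677  15.5652] -89.82 [-0.6 -0.2  0.1 -0.1 -0.1 -0.5 -0.7 -0.9 -1.4  0.7 -0.2  0.2 -0.6 -0.7
 -0.8 -0.7  0.1 -0.2 -0.9 -1.1 -0.2 -0.8]
```

```bash
cat >> h.py <<'E'
TOE=np.array([531.5,254,64.]); MT=R.from_euler("zyx",[6.8,-32,0],degrees=True).as_matrix()
RT=np.stack([-MT[:,0],MT[:,1],-MT[:,2]],1)
def toe(x,y,z): return TOE+MT@[x,y,z]
E
python3 - <<'E'
from h import *
print(toe(-25,0,94), R.from_matrix(RT).as_euler("xyz",degrees=True))
plan([((510,110,310),Rxyz(180,0,135),6),(toe(-25,0,104),RT,10)],0)
E
```

```text
[460.63552644 251.03990079 130.56173225] [-175.76856636   31.7484926  -171.99619753]
16 max [14.5   14.8   17.1    0.019  0.055  0.131]
[[8.6,-5.8,6.6,0,0,-0.131,0],[9.3,-4.6,6.6,0,0,-0.131,0],[9.9,-3.3,6.6,0,0,-0.131,0],[10.2,-2,6.6,0,0,-0.131,0],[10.4,-0.7,6.6,0,0,-0.131,0],[10.3,0.7,6.7,-0.001,0,-0.13,0],[13.8,6.1,17.1,-0.019,-0.055,-0.088,0],[14.2,7,16.5,-0.019,-0.055,-0.088,0],[14.4,8,15.8,-0.019,-0.054,-0.088,0],[14.5,8.9,15.2,-0.019,-0.055,-0.088,0],[14.5,9.9,14.6,-0.019,-0.054,-0.088,0],[14.3,10.9,14,-0.019,-0.055,-0.088,0],[14.1,12,13.4,-0.019,-0.054,-0.088,0],[13.7,12.9,12.9,-0.019,-0.055,-0.088,0],[13.2,13.9,12.4,-0.018,-0.054,-0.088,0],[12.7,14.8,11.9,-0.019,-0.055,-0.088,0]]
```

```bash
sed -i 's/"zyx"/"ZYX"/' fit.py h.py; python3 fit.py | grep -A1 toe
```

```text
toe all [ 5.31670e+02  2.54676e+02  5.98280e+01  1.26000e-01 -5.96000e-01
 -9.00000e-03  5.93870e+01  2.01950e+01] [  7.23 -34.16  -0.54]
--
toe wrist only [ 5.32012e+02  2.55099e+02  5.80200e+01  1.27000e-01 -6.01000e-01
 -1.50000e-02  5.96840e+01  2.03540e+01] 1.4993741492078811
toe c [5.3118e+02 2.5455e+02 6.0800e+01 1.3000e-01 5.8610e+01 2.0130e+01] 7.6
[[0.1, 0.4], [0.1, 0.9], [-0.7, 0.7], [-0.6, 0.7], [0.1, -0.6], [0.2, -0.3], [0.3, 0.6], [-0.0, 0.8], [-0.8, -1.3], [0.8, -1.5], [0.7, -0.6], [-0.4, 0.8], [-0.4, 0.5], [-0.1, 1.1]]
toe c [5.3261e+02 2.5609e+02 5.4950e+01 1.3000e-01 5.9400e+01 2.0440e+01] 7.73
[[0.1, 0.2], [0.1, 0.7], [-0.5, 0.5], [-0.4, 0.5], [-0.4, -0.7], [0.7, -1.0], [0.4, -1.6], [-0.0, 1.3]]
```

```bash
sed -i 's/^TOE=.*;/TOE=np.array([531.3,254.7,63.]);/; s/\[6.8,-32,0\]/[7.5,-32,0]/' h.py; grep -n ^TOE h.py; sed -i 's/^K=\[(W,w((47,70)),-70,-30,12),(W,w((270,38)),-70,30,12),/K=[/' fit.py; python3 fit.py | grep "toe"
python3 - <<'E'
from h import *
print(toe(-25,0,94), R.from_matrix(RT).as_euler("xyz",degrees=True))
plan([((510,110,310),Rxyz(180,0,135),6),(toe(-25,0,104),RT,10)],0)
E
```

```text
41:TOE=np.array([531.3,254.7,63.]); MT=R.from_euler("ZYX",[7.5,-32,0],degrees=True).as_matrix()
toe all [ 5.29633e+02  2.53695e+02  6.36950e+01  1.38000e-01 -5.35000e-01
toe wrist only [ 5.29173e+02  2.53282e+02  6.51020e+01  1.36000e-01 -5.50000e-01
toe c [5.3023e+02 2.5418e+02 6.2480e+01 1.3000e-01 5.8510e+01 2.0060e+01] 7.54
toe c [5.2935e+02 2.5360e+02 6.4720e+01 1.3000e-01 5.8090e+01 1.9970e+01] 7.57
[460.89391806 245.43086347 129.46853943] [-180.    32.  -172.5]
16 max [14.1   13.3   17.2    0.026  0.052  0.131]
[[8.6,-5.8,6.6,0,0,-0.131,0],[9.3,-4.6,6.6,0,0,-0.131,0],[9.9,-3.3,6.6,0,0,-0.131,0],[10.2,-2,6.6,0,0,-0.131,0],[10.4,-0.7,6.6,0,0,-0.131,0],[10.3,0.7,6.7,-0.001,0,-0.13,0],[13.4,5.7,17.2,-0.026,-0.052,-0.089,0],[13.7,6.4,16.7,-0.025,-0.052,-0.089,0],[14,7.3,16.1,-0.026,-0.052,-0.089,0],[14.1,8.1,15.6,-0.026,-0.052,-0.089,0],[14.1,8.9,15.1,-0.025,-0.052,-0.089,0],[14.1,9.8,14.6,-0.026,-0.052,-0.089,0],[13.9,10.7,14.1,-0.026,-0.052,-0.09,0],[13.6,11.6,13.7,-0.025,-0.051,-0.089,0],[13.2,12.5,13.3,-0.026,-0.052,-0.09,0],[12.7,13.3,12.9,-0.025,-0.051,-0.089,0]]
```

apply_moves([
  [8.6,-5.8,6.6,0,0,-0.131,0],
  [9.3,-4.6,6.6,0,0,-0.131,0],
  [9.9,-3.3,6.6,0,0,-0.131,0],
  [10.2,-2,6.6,0,0,-0.131,0],
  [10.4,-0.7,6.6,0,0,-0.131,0],
  [10.3,0.7,6.7,0,0,-0.13,0],
  [13.4,5.7,17.2,-0.026,-0.052,-0.089,0],
  [13.7,6.4,16.7,-0.025,-0.052,-0.089,0],
  [14,7.3,16.1,-0.026,-0.052,-0.089,0],
  [14.1,8.1,15.6,-0.026,-0.052,-0.089,0],
  [14.1,8.9,15.1,-0.025,-0.052,-0.089,0],
  [14.1,9.8,14.6,-0.026,-0.052,-0.089,0],
  [13.9,10.7,14.1,-0.026,-0.052,-0.09,0],
  [13.6,11.6,13.7,-0.025,-0.051,-0.089,0],
  [13.2,12.5,13.3,-0.026,-0.052,-0.09,0],
  [12.7,13.3,12.9,-0.025,-0.051,-0.089,0],
  [0,0,0,0,0,0,0],
  [0,0,0,0,0,0,0],
])

```text
time: 6.32
tool_pos: [456.7, 245.7, 139.4]
tcp_rot: [-180.0, 32.0, -172.6]
ft_force: [1.1, 0.1, -0.2]
finger_gap: 85.2
grip_force: 0.0
```

```bash
sed -i 's/^TOE=.*;/TOE=np.array([530,254,64.]);/' h.py
python3 - <<'E'
from h import *
im,c=shot("w3"); p,Rc=tool(); print(p,R.from_matrix(Rc).as_euler("xyz",degrees=True),MT.T@(p-TOE),sensors.sense()["time"])
for q in [(70,30,12),(70,-30,12),(-70,30,12),(-25,0,40),(-3,18,40),(-47,-18,40),(58.5,20,12)]: print(q,(proj(c,toe(*q))[0]/.7).round(0))
plan([(toe(-25,0,15),RT,6)],0)
E
```

```text
[457.23733412 245.75622349 139.96917989] [ 179.98597758   32.05903918 -172.63342109] [-21.83332706   1.32418385 103.22419317] 6.375
(70, 30, 12) [448. 478.]
(70, -30, 12) [338. 478.]
(-70, 30, 12) [457. 217.]
(-25, 0, 40) [392. 330.]
(-3, 18, 40) [433. 376.]
(-47, -18, 40) [349. 280.]
(58.5, 20, 12) [430. 460.]
6 max [6.00e-01 2.00e-01 1.47e+01 1.00e-03 1.00e-03 1.00e-03]
[[0.5,-0.2,14.7,0,0,0,0],[0.6,-0.2,14.7,0,0,0,0],[0.5,-0.2,14.7,0,0,0,0],[0.6,-0.2,14.7,0,0,-0.001,0],[0.5,-0.2,14.7,0,0.001,0,0],[0.5,-0.2,14.7,-0.001,0,-0.001,0]]
```

View pics/w3b.png

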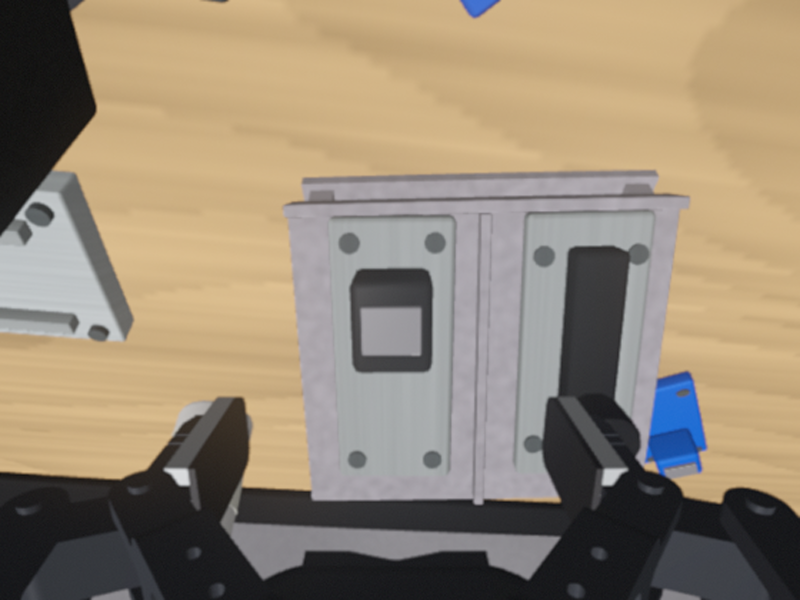

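The wrist view from the hover (800 scale) confirms the single square block, with its patch at (391,331). The plate's uphill corners are at (337,475) and (448,475). All are within about 2 px of the model, so I descend and grip.

apply_moves([
  [0.5,-0.2,14.7,0,0,0,0],
  [0.5,-0.2,14.7,0,0,0,0],
  [0.5,-0.2,14.7,0,0,0,0],
  [0.5,-0.2,14.7,0,0,0,0],
  [0.5,-0.2,14.7,0,0,0,0],
  [0.5,-0.2,14.5,0,0,0,0],
  [0,0,0,0,0,0,0],
  [0,0,0,0,0,0,1],
  [0,0,0,0,0,0,1],
  [0,0,0,0,0,0,1],
  [0,0,0,0,0,0,1],
  [0,0,0,0,0,0,1],
], force=70)

```text
time: 7.88
tool_pos: [500.3, 250.3, 63.0]
tcp_rot: [-180.0, 32.0, -172.5]
ft_force: [-8.9, -4.8, 9.2]
finger_gap: 34.6
grip_force: 69.1
```

Run:
```python
from h import *
s=sensors.sense(); p,Rc=tool(); print(s["time"],MT.T@(p-TOE),s["tcp_rot"],s["finger_gap"],s["grip_force"],s["ft_force"])
up=p-Rc[:,2]*80
plan([(up,RT,6)],1)
```

```text
7.875 [-25.87362857   0.1693927   15.02930125] [-179.95511614   32.03701163 -172.5370482 ] 34.58670239717176 69.05057787895203 [-8.85491357 -4.84566475  9.23566749]
6 max [0.00e+00 0.00e+00 1.34e+01 1.00e-03 1.00e-03 1.00e-03]
[[0,0,-13.3,0,0,0,1],[0,0,-13.3,0,0,0,1],[0,0,-13.3,0,0,0,1],[0,0,-13.4,0,0,0,1],[0,0,-13.3,-0.001,0,0,1],[0,0,-13.4,0,0.001,-0.001,1]]
```

apply_moves([
  [0,0,-8,0,0,0,1],
  [0,0,-12,0,0,0,1],
  [0,0,-15,0,0,0,1],
  [0,0,-15,0,0,0,1],
  [0,0,-15,0,0,0,1],
  [0,0,-15,0,0,0,1],
])

```text
time: 8.62
tool_pos: [456.9, 244.4, 129.6]
tcp_rot: [-180.0, 31.9, -172.5]
ft_force: [0.5, 1.2, -2.8]
finger_gap: 34.8
grip_force: 71.5
```

Run:
```python
from h import *
s=sensors.sense(); p,Rc=tool(); print(s["time"],p,s["tcp_rot"],s["finger_gap"],s["grip_force"],s["ft_force"])
W2=cal("w2")
for z in(80,110,140,160): print(z,[atz(W2,(u*.7,v*.7),z).round(0) for u,v in((397,383),(397,408),(397,445))])
plan([((465,190,230),Rxyz(180,0,145),7),((544.3,65,140),Rxyz(180,0,90.2),10)],1)
```

```text
8.625 [456.90369263 244.36335963 129.63513735] [-179.95101443   31.89081049 -172.54964532] 34.803237488321116 71.53021931648254 [ 0.5133366   1.23974275 -2.80894528]
80 [array([545., -63.,  80.]), array([545., -88.,  80.]), array([ 545., -127.,   80.])]
110 [array([545., -49., 110.]), array([545., -72., 110.]), array([ 545., -108.,  110.])]
140 [array([545., -35., 140.]), array([545., -56., 140.]), array([545., -89., 140.])]
160 [array([545., -25., 160.]), array([545., -45., 160.]), array([545., -76., 160.])]
17 max [14.8    7.9   14.1    0.03   0.076  0.103]
[[-7.7,-7.9,-12.1,0.029,0.076,0.103,1],[-7.5,-7.4,-12.4,0.029,0.076,0.103,1],[-7.3,-7,-12.8,0.029,0.076,0.103,1],[-7.1,-6.7,-13.2,0.03,0.076,0.103,1],[-6.7,-6.3,-13.5,0.029,0.076,0.103,1],[-6.3,-6.1,-13.8,0.029,0.075,0.103,1],[-5.9,-5.9,-14.1,0.03,0.076,0.103,1],[-13.7,-5.7,9,0,0,0.096,1],[-14.1,-4.4,9,0,0,0.096,1],[-14.5,-3,9,0,0,0.096,1],[-14.7,-1.6,9,0,0,0.096,1],[-14.8,-0.1,9,0,0,0.095,1],[-14.8,1.3,9,0,0,0.096,1],[-14.6,2.7,9,0,0,0.095,1],[-14.2,4,9,0,0,0.096,1],[-13.8,5.4,9,0,0,0.095,1],[-13.2,6.6,9,0,0,0.096,1]]
```

apply_moves([
  [-7.7,-7.9,-12.1,0.029,0.076,0.103,1],
  [-7.5,-7.4,-12.4,0.029,0.076,0.103,1],
  [-7.3,-7,-12.8,0.029,0.076,0.103,1],
  [-7.1,-6.7,-13.2,0.03,0.076,0.103,1],
  [-6.7,-6.3,-13.5,0.029,0.076,0.103,1],
  [-6.3,-6.1,-13.8,0.029,0.075,0.103,1],
  [-5.9,-5.9,-14.1,0.03,0.076,0.103,1],
  [-13.7,-5.7,9,0,0,0.096,1],
  [-14.1,-4.4,9,0,0,0.096,1],
  [-14.5,-3,9,0,0,0.096,1],
  [-14.7,-1.6,9,0,0,0.096,1],
  [-14.8,-0.1,9,0,0,0.095,1],
  [-14.8,1.3,9,0,0,0.096,1],
  [-14.6,2.7,9,0,0,0.095,1],
  [-14.2,4,9,0,0,0.096,1],
  [-13.8,5.4,9,0,0,0.095,1],
  [-13.2,6.6,9,0,0,0.096,1],
  [0,0,0,0,0,0,1],
  [0,0,0,0,0,0,1],
])

```text
time: 11.0
tool_pos: [545.1, 65.9, 140.5]
tcp_rot: [179.9, -0.1, 90.3]
ft_force: [0.3, 0.9, -2.3]
finger_gap: 34.3
grip_force: 71.4
```

Run:
```python
from h import *
im,c=shot("w4"); print(tool(),sensors.sense()["time"],sensors.sense()["tcp_rot"])
im,c=shot("s4","side"); 
a=cv2.imread("pics/w4.png"); b=cv2.imread("pics/side0.png")
C=np.zeros((600,800,3),np.uint8)
C[:420,:560]=a
C[:420,560:]=cv2.resize(im[150:255,250:310],(240,420),interpolation=cv2.INTER_CUBIC)
cv2.imwrite("pics/c4.png",C)
```

```text
(array([545.26174979,  65.965561  , 140.7240173 ]), array([[-5.61003735e-03,  9.99983196e-01,  1.46092862e-03],
       [ 9.99983901e-01,  5.60878498e-03,  8.59938725e-04],
       [ 8.51730241e-04,  1.46572939e-03, -9.99998563e-01]])) 11.05 [ 1.79916020e+02 -4.88005540e-02  9.03214333e+01]
```

View pics/c4.png

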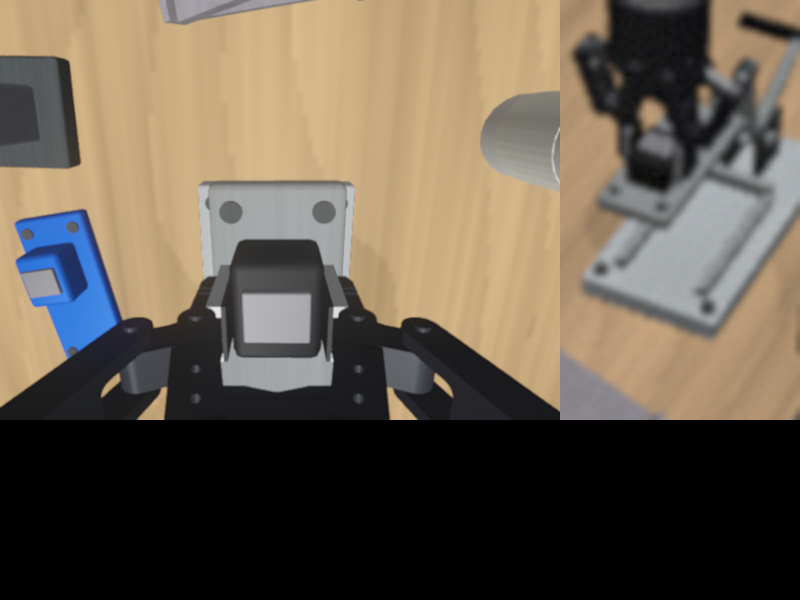

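The picture shows the piece held squarely: block patch at (277,318), holes at (231,212) and (324,212). The jig's base edges are symmetric beneath it (columns 200 and 353), with its centre about 0.7 mm to tool -y.

apply_moves([
  [0,-0.3,12,0,0,0.001,1],
  [0,-0.4,12,0,0,0.001,1],
  [0,0,12,0,0,0,1],
  [0,0,12,0,0,0,1],
  [0,0,12,0,0,0,1],
  [0,0,12,0,0,0,1],
  [0,0,10,0,0,0,1],
  [0,0,8,0,0,0,1],
  [0,0,4,0,0,0,1],
  [0,0,2,0,0,0,1],
  [0,0,2,0,0,0,1],
  [0,0,0,0,0,0,1],
])

```text
time: 12.6
tool_pos: [545.0, 65.4, 42.4]
tcp_rot: [179.9, -0.0, 90.1]
ft_force: [0.3, -0.6, -2.2]
finger_gap: 34.8
grip_force: 71.5
```

apply_moves([
  [0,0,2,0,0,0,1],
  [0,0,2,0,0,0,1],
  [0,0,0,0,0,0,1],
])

```text
time: 12.98
tool_pos: [544.7, 65.4, 38.0]
tcp_rot: [180.0, -0.0, 90.1]
ft_force: [-0.2, -0.8, -2.7]
finger_gap: 34.4
grip_force: 71.5
```

apply_moves([
  [0,0,1,0,0,0,1],
  [0,0,1,0,0,0,1],
  [0,0,0,0,0,0,1],
])

```text
time: 13.35
tool_pos: [545.0, 65.4, 36.5]
tcp_rot: [179.9, -0.0, 90.1]
ft_force: [-1.1, -0.2, 1.5]
finger_gap: 34.5
grip_force: 71.6
```

apply_moves([
  [-4,0,0,0,0,0,1],
  [-5,0,0,0,0,0,1],
  [-5,0,0,0,0,0,1],
  [-5,0,0,0,0,0,1],
  [-5,0,0,0,0,0,1],
  [-5,0,0,0,0,0,1],
  [-4,0,0,0,0,0,1],
  [-2,0,0,0,0,0,1],
  [0,0,0,0,0,0,1],
])

```text
time: 14.48
tool_pos: [545.2, 30.1, 36.4]
tcp_rot: [179.9, -0.0, 90.1]
ft_force: [0.4, 1.0, 4.5]
finger_gap: 34.8
grip_force: 72.3
```

apply_moves([
  [-1,0,0,0,0,0,1],
  [-1,0,0,0,0,0,1],
  [-1,0,0,0,0,0,1],
  [0,0,0,0,0,0,1],
])

```text
time: 14.98
tool_pos: [545.1, 27.6, 36.4]
tcp_rot: [179.9, -0.0, 90.1]
ft_force: [0.2, 4.1, 4.8]
finger_gap: 34.4
grip_force: 72.4
```

apply_moves([
  [-1,0,0,0,0,0,1],
  [-1,0,0,0,0,0,1],
  [0,0,0,0,0,0,1],
])

```text
time: 15.35
tool_pos: [545.2, 26.0, 36.4]
tcp_rot: [179.9, -0.1, 90.1]
ft_force: [0.6, 6.2, 6.1]
finger_gap: 34.7
grip_force: 72.5
```

apply_moves([
  [-1,0,0,0,0,0,1],
  [-1,0,0,0,0,0,1],
  [0,0,0,0,0,0,1],
])

```text
time: 15.72
tool_pos: [545.2, 25.9, 36.5]
tcp_rot: [179.9, -0.2, 90.1]
ft_force: [0.1, 15.4, 5.4]
finger_gap: 35.1
grip_force: 72.4
```

apply_moves([
  [-1,0,0,0,0,0,1],
  [-1,0,0,0,0,0,1],
  [0,0,0,0,0,0,1],
])

```text
time: 16.1
tool_pos: [545.3, 25.7, 36.7]
tcp_rot: [179.9, -0.4, 90.1]
ft_force: [-0.1, 23.9, 7.9]
finger_gap: 34.8
grip_force: 72.6
```

apply_moves([
  [1.5,0,0,0,0,0,1],
  [1.5,0,0,0,0,0,1],
  [0,0,0,0,0,0,0.3],
  [0,0,0,0,0,0,0],
  [0,0,0,0,0,0,0],
  [0,0,0,0,0,0,0],
  [0,0,-10,0,0,0,0],
  [0,0,-20,0,0,0,0],
  [0,0,-30,0,0,0,0],
  [0,0,-40,0,0,0,0],
  [0,0,-40,0,0,0,0],
  [8,0,-40,0,0,0,0],
  [10,0,-20,0,0,0,0],
  [0,0,0,0,0,0,0],
  [0,0,0,0,0,0,0],
])

```text
time: 17.98
tool_pos: [543.8, 42.3, 234.2]
tcp_rot: [-179.9, -0.0, 90.1]
ft_force: [-0.1, -0.1, -0.7]
finger_gap: 85.1
grip_force: 0.0
```

Run:
```python
from h import *
im,c=shot("w5"); print(tool(),sensors.sense()["time"])
a=cv2.resize(im[100:400,150:400],(500,600),interpolation=cv2.INTER_CUBIC); 
im2,_=shot("s5","side")
C=np.zeros((600,800,3),np.uint8); C[:,:500]=a
C[:525,500:]=cv2.resize(im2[150:255,255:315],(300,525),interpolation=cv2.INTER_CUBIC)
cv2.imwrite("pics/c5.png",C)
```

```text
(array([543.60203722,  42.21167097, 233.84108811]), array([[-1.50102178e-03,  9.99996062e-01, -2.37137224e-03],
       [ 9.99998803e-01,  1.50190629e-03,  3.71261449e-04],
       [ 3.74821566e-04, -2.37081213e-03, -9.99997119e-01]])) 18.025
```

View pics/c5.png

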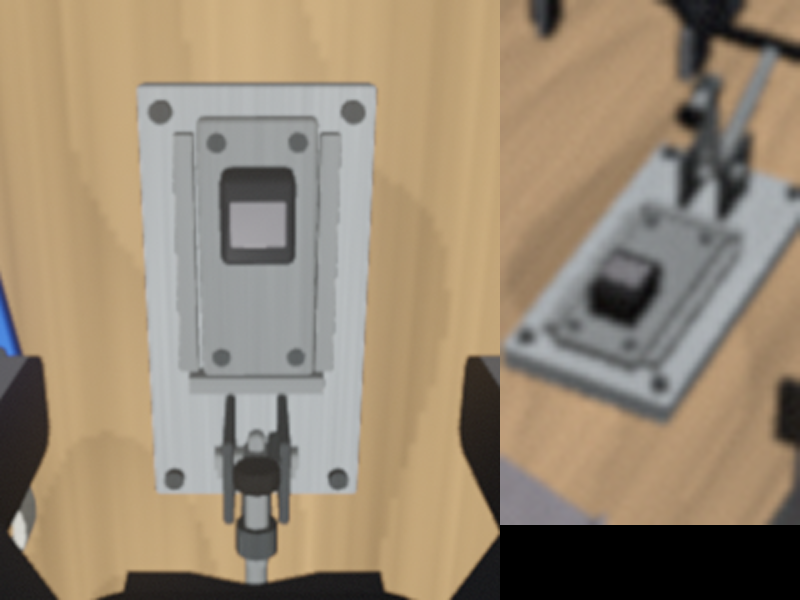

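Run:
```python
from h import *
W2=cal("w2");T=optics.get_calibration("top");S=optics.get_calibration("side")
k=lambda p:(p[0]*.7-.15,p[1]*.7-.15)
print(tri([(W2,k((397.5,525))),(T,k((534.5,300)))]))
print(tri([(W2,k((397.5,525))),(T,k((534.5,300))),(S,k((443,227)))]))
```

```text
(array([ 544.9156387 , -211.15623039,   86.86631006]), array([0., 0.]))
(array([ 545.19553113, -210.300317  ,   88.50996983]), array([0.5, 0.6, 0.7]))
```

The picture shows the piece flat in the channel, its bare end touching the stop (crop row ~375), between both fences, with the clamp arm raised. The bar triangulates to (545,-210,88). Next I grip it 28 mm to one side of the stem.

Run:
```python
from h import *
plan([((517,-209.5,190),Rxyz(180,0,0.2),13),((517,-209.5,71),Rxyz(180,0,0.2),6)],0)
```

```text
19 max [1.95e+01 1.89e+01 1.99e+01 1.00e-03 1.00e-03 1.21e-01]
[[-19.4,-2.1,3.4,0,0,0.121,0],[-19.5,0.3,3.4,0,0,0.121,0],[-19.3,2.6,3.4,0,0,0.121,0],[-18.8,4.9,3.4,0,0,0.121,0],[-18.1,7.2,3.4,0,0,0.121,0],[-17.1,9.3,3.4,0,0,0.12,0],[-15.8,11.3,3.3,0,0,0.121,0],[-14.4,13.1,3.4,0,0,0.12,0],[-12.7,14.8,3.3,0,0,0.121,0],[-10.8,16.2,3.4,0,0.001,0.12,0],[-8.8,17.3,3.3,0,0,0.121,0],[-6.7,18.3,3.4,-0.001,0.001,0.12,0],[-4.4,18.9,3.3,0,0,0.121,0],[0,0,19.8,0,0,0,0],[0,0,19.8,0,0,0,0],[0,0,19.9,0,0,0,0],[0,0,19.8,0,0,0,0],[0,0,19.9,0,0,0,0],[0.1,0,19.8,0,0,0,0]]
```

apply_moves([
  [-19.4,-2.1,3.4,0,0,0.121,0],
  [-19.5,0.3,3.4,0,0,0.121,0],
  [-19.3,2.6,3.4,0,0,0.121,0],
  [-18.8,4.9,3.4,0,0,0.121,0],
  [-18.1,7.2,3.4,0,0,0.121,0],
  [-17.1,9.3,3.4,0,0,0.12,0],
  [-15.8,11.3,3.3,0,0,0.121,0],
  [-14.4,13.1,3.4,0,0,0.12,0],
  [-12.7,14.8,3.3,0,0,0.121,0],
  [-10.8,16.2,3.4,0,0,0.12,0],
  [-8.8,17.3,3.3,0,0,0.121,0],
  [-6.7,18.3,3.4,0,0,0.12,0],
  [-4.4,18.9,3.3,0,0,0.121,0],
  [0,0,19.8,0,0,0,0],
  [0,0,19.8,0,0,0,0],
  [0,0,19.9,0,0,0,0],
  [0,0,19.8,0,0,0,0],
  [0,0,19.9,0,0,0,0],
  [0,0,19.8,0,0,0,0],
  [0,0,0,0,0,0,0],
])

```text
time: 20.58
tool_pos: [516.9, -208.5, 70.8]
tcp_rot: [-179.9, 0.1, 0.2]
ft_force: [-0.2, -0.4, 0.3]
finger_gap: 85.5
grip_force: 0.0
```

apply_moves([
  [0,0,0,0,0,0,0.6],
  [0,0,0,0,0,0,1],
  [0,0,0,0,0,0,1],
  [0,0,0,0,0,0,1],
  [0,0,0,0,0,0,1],
  [0,0,0,0,0,0,1],
], force=30)

```text
time: 21.32
tool_pos: [518.7, -208.7, 73.9]
tcp_rot: [-179.9, -0.1, 0.2]
ft_force: [-1.3, 5.1, 6.1]
finger_gap: 14.8
grip_force: 29.5
```

Run:
```python
from h import *
s=sensors.sense(); p,Rc=tool(); print(s["time"],p,s["tcp_rot"],s["finger_gap"],s["grip_force"],s["ft_force"])
# arc about pivot; start at measured p
P=np.array([-118.3,47]); a0=np.radians(65)
off=p[1:]-(P+100*np.array([-np.sin(a0),np.cos(a0)])); print("off",off)
def at(t): 
    q=P+100*np.array([-np.sin(a0-t),np.cos(a0-t)])+off; return (p[0],*q)
print("close"); plan([(at(t),Rc,1) for t in np.linspace(0,1.29,18)[1:]],1)
print("open"); plan([(at(t),Rc,1) for t in np.linspace(1.29,-0.03,18)[1:]],1,start=(at(1.29),Rc))
```

```text
21.325 [ 518.72648448 -208.73336986   73.86065238] [-1.79935347e+02 -1.06620079e-01  1.95060738e-01] 14.796748576232716 29.530305862426758 [-1.31840922  5.13520996  6.05251449]
off [  0.19740885 -15.40117379]
close
17 max [0.1 7.6 6.7 0.  0.  0. ]
[[0,-3.5,-6.7,0,0,0,1],[0,-3.9,-6.5,0,0,0,1],[0.1,-4.5,-6.2,0,0,0,1],[0,-4.9,-5.7,0,0,0,1],[0,-5.3,-5.4,0,0,0,1],[0.1,-5.8,-5,0,0,0,1],[0,-6,-4.5,0,0,0,1],[0,-6.5,-4.1,0,0,0,1],[0,-6.7,-3.6,0,0,0,1],[0.1,-6.9,-3,0,0,0,1],[0,-7.2,-2.5,0,0,0,1],[0,-7.3,-2,0,0,0,1],[0.1,-7.4,-1.4,0,0,0,1],[0,-7.6,-0.8,0,0,0,1],[0,-7.6,-0.2,0,0,0,1],[0,-7.6,0.3,0,0,0,1],[0.1,-7.5,0.9,0,0,0,1]]
open
17 max [0.1 7.8 7.  0.  0.  0. ]
[[0,7.7,-0.9,0,0,0,1],[-0.1,7.8,-0.3,0,0,0,1],[0,7.7,0.3,0,0,0,1],[0,7.7,0.9,0,0,0,1],[0,7.7,1.4,0,0,0,1],[-0.1,7.4,2.1,0,0,0,1],[0,7.3,2.7,0,0,0,1],[0,7.1,3.2,0,0,0,1],[-0.1,6.8,3.7,0,0,0,1],[0,6.5,4.3,0,0,0,1],[0,6.1,4.7,0,0,0,1],[0,5.8,5.2,0,0,0,1],[-0.1,5.3,5.7,0,0,0,1],[0,4.9,6,0,0,0,1],[0,4.4,6.4,0,0,0,1],[-0.1,3.9,6.7,0,0,0,1],[0,3.3,7,0,0,0,1]]
```

apply_moves([
  [0,-3.5,-7.7,0,0,0,1],
  [0,-3.9,-7.5,0,0,0,1],
  [0,-4.5,-6.2,0,0,0,1],
  [0,-4.9,-5.7,0,0,0,1],
  [0,-5.3,-5.4,0,0,0,1],
  [0,-5.8,-5,0,0,0,1],
  [0,-6,-4.5,0,0,0,1],
  [0,-6.5,-4.1,0,0,0,1],
])

```text
time: 22.32
tool_pos: [518.6, -170.4, 121.2]
tcp_rot: [179.8, -0.2, 0.2]
ft_force: [-0.2, -6.6, 4.0]
finger_gap: 14.7
grip_force: 29.3
```

apply_moves([
  [0,-6.7,-3.6,0,0,0,1],
  [0,-6.9,-3,0,0,0,1],
  [0,-7.2,-2.5,0,0,0,1],
  [0,-7.3,-2,0,0,0,1],
  [0,-7.4,-1.4,0,0,0,1],
  [0,-7.6,-0.8,0,0,0,1],
])

```text
time: 23.08
tool_pos: [518.7, -127.8, 135.3]
tcp_rot: [179.8, -0.2, 0.1]
ft_force: [-1.1, -6.4, 2.7]
finger_gap: 14.6
grip_force: 30.0
```

apply_moves([
  [0,-7.6,-0.2,0,0,0,1],
  [0,-7.6,0.3,0,0,0,1],
  [0,-7.5,0.9,0,0,0,1],
  [0,0,0,0,0,0,1],
  [0,0,0,0,0,0,1],
])

```text
time: 23.7
tool_pos: [518.7, -106.0, 133.4]
tcp_rot: [179.7, -0.2, 0.1]
ft_force: [-0.9, -15.1, 8.3]
finger_gap: 15.0
grip_force: 32.2
```

apply_moves([
  [0,-2,0.3,0,0,0,1],
  [0,-1,0,0,0,0,1],
  [0,0,0,0,0,0,1],
])

```text
time: 24.08
tool_pos: [518.7, -105.8, 133.5]
tcp_rot: [179.5, -0.2, 0.1]
ft_force: [-1.0, -28.0, 6.9]
finger_gap: 15.0
grip_force: 32.4
```

Run:
```python
from h import *
im,c=shot("s6","side"); t,_=shot("t6","top")
C=np.zeros((600,800,3),np.uint8)
C[:,:400]=cv2.resize(im[135:255,240:320],(400,600),interpolation=cv2.INTER_CUBIC)
C[:400,400:]=cv2.resize(t[180:240,270:330],(400,400),interpolation=cv2.INTER_CUBIC)
cv2.imwrite("pics/c6.png",C)
```

```text
(no output)
```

View pics/c6.png

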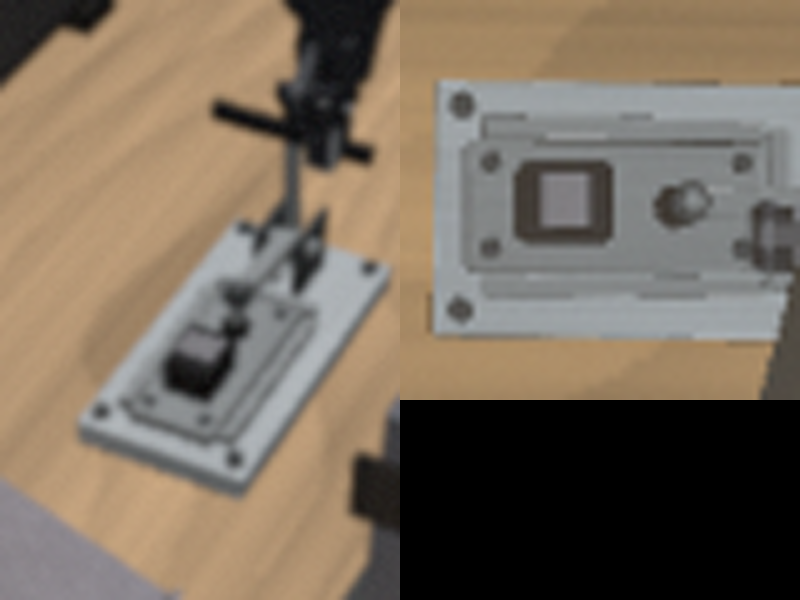

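The handle is against its end stop (no movement at 28 N). The picture shows the arm down with the pad on the bare half, in the top crop at (680,205), and the piece home. I ease the push slightly and wait 2.5 s.

apply_moves([
  [0,2,0,0,0,0,1],
  [0,0,0,0,0,0,1],
  [0,0,0,0,0,0,1],
  [0,0,0,0,0,0,1],
  [0,0,0,0,0,0,1],
  [0,0,0,0,0,0,1],
  [0,0,0,0,0,0,1],
  [0,0,0,0,0,0,1],
  [0,0,0,0,0,0,1],
  [0,0,0,0,0,0,1],
  [0,0,0,0,0,0,1],
  [0,0,0,0,0,0,1],
  [0,0,0,0,0,0,1],
  [0,0,0,0,0,0,1],
  [0,0,0,0,0,0,1],
  [0,0,0,0,0,0,1],
  [0,0,0,0,0,0,1],
  [0,0,0,0,0,0,1],
  [0,0,0,0,0,0,1],
  [0,0,0,0,0,0,1],
])

```text
time: 26.68
tool_pos: [518.7, -105.9, 133.4]
tcp_rot: [179.6, -0.2, 0.1]
ft_force: [-1.5, -18.9, 9.9]
finger_gap: 14.5
grip_force: 32.4
```

apply_moves([
  [0,5,0,0,0,0,1],
  [0,7.7,-0.9,0,0,0,1],
  [0,7.8,-0.3,0,0,0,1],
  [0,7.7,0.3,0,0,0,1],
  [0,7.7,0.9,0,0,0,1],
  [0,7.7,1.4,0,0,0,1],
  [0,7.4,2.1,0,0,0,1],
  [0,7.3,2.7,0,0,0,1],
  [0,7.1,3.2,0,0,0,1],
])

```text
time: 27.8
tool_pos: [518.3, -167.3, 121.9]
tcp_rot: [-179.9, -0.1, 0.2]
ft_force: [2.5, 3.0, 6.0]
finger_gap: 14.6
grip_force: 31.7
```

apply_moves([
  [0,6.8,3.7,0,0,0,1],
  [0,6.5,4.3,0,0,0,1],
  [0,6.1,4.7,0,0,0,1],
  [0,5.8,5.2,0,0,0,1],
  [0,5.3,5.7,0,0,0,1],
  [0,4.9,6,0,0,0,1],
  [0,4.4,6.4,0,0,0,1],
  [0,3.5,6.7,0,0,0,1],
  [0,0,2,0,0,0,1],
  [0,0,2,0,0,0,1],
  [0,0,0,0,0,0,1],
])

```text
time: 29.18
tool_pos: [519.4, -209.0, 79.4]
tcp_rot: [-179.8, -0.2, 0.2]
ft_force: [-12.5, 20.3, 41.9]
finger_gap: 14.5
grip_force: 34.2
```

The bar is back at its starting y and against the open stop. I ease off, release and rise.

apply_moves([
  [0,-1,-4,0,0,0,1],
  [0,0,-2,0,0,0,1],
  [0,0,0,0,0,0,0.6],
  [0,0,0,0,0,0,0],
  [0,0,0,0,0,0,0],
  [0,0,0,0,0,0,0],
  [0,0,-10,0,0,0,0],
  [0,0,-25,0,0,0,0],
  [0,0,-40,0,0,0,0],
  [0,0,-40,0,0,0,0],
  [-20,0,-40,0,0,0,0],
  [-30,0,0,0,0,0,0],
  [0,0,0,0,0,0,0],
  [0,0,0,0,0,0,0],
])

```text
time: 30.92
tool_pos: [468.5, -210.0, 236.5]
tcp_rot: [-180.0, -0.1, 0.2]
ft_force: [-0.6, -0.2, 0.0]
finger_gap: 84.7
grip_force: 0.0
```

Run:
```python
from h import *
print(sensors.sense()["time"],sensors.sense()["tool_pos"])
im,c=shot("s7","side"); t,_=shot("t7","top")
C=np.zeros((600,800,3),np.uint8)
C[:,:400]=cv2.resize(im[135:255,240:320],(400,600),interpolation=cv2.INTER_CUBIC)
C[:400,400:]=cv2.resize(t[170:250,270:350],(400,400),interpolation=cv2.INTER_CUBIC)
t0=cv2.imread("pics/top0.png"); C[400:,400:]=cv2.resize(t0[190:230,330:410],(400,200)); C[400:,600:]=cv2.resize(t[190:230,350:390],(200,200))
cv2.imwrite("pics/c7.png",C)
```

```text
30.925 [ 468.47922094 -210.01934067  236.52457884]
```

View pics/c7.png

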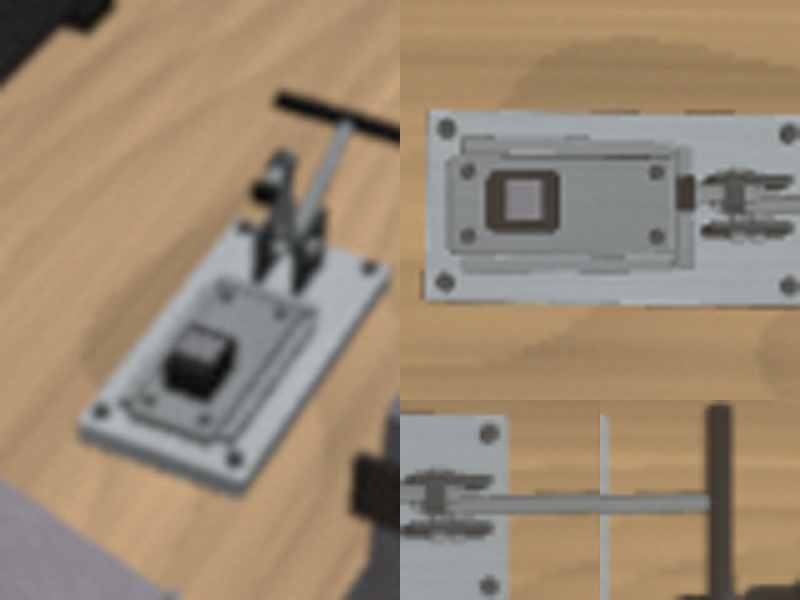

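The last picture shows the clamp fully open, with the bar at top-view column 374 as at the start. The piece lies flat and home, and the gripper touches nothing, so I hand in.

```bash
python3 -c "
from bench import r
print(r.hand_in())"
```

```text
the job is handed in; nothing more can be done
None
```

The toe piece lies home in the jig, was clamped for over two seconds, and the clamp is fully open again; I handed in at about 31 s, and the hand-in returned no pass or fail result.

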